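# Turn the model wing half over onto the leaning rest

### The job

The grey model wing half lies smooth side up on the two rails of the wooden turning stand. Turn it over so that it leans back flush against both arms of the stand's sloping rest, hollow ribbed face showing, its lower long edge down on the rails in the crease at the foot of the rest, square and centred between the sides. Do not let it drop off the stand, and leave the paint jar, cement bottle, brush and sanding block where they are.

Things in the scene. Friction and masses are not known exactly. Their poses are not given: they have to be found in the camera images.
- wing_half: Grey rigid plastic half of a model wing: flat plate 100 (its x) x 160 (its y) x 7 mm (its z), about 0.08 kg, loose. +z face smooth with thin panel lines; -z face hollow: ribbed recess 3 mm deep, 84 x 96 mm, in a flat border. Origin: centre of the -z face, level with the border. Starts hollow face down on the rails, axes nearly along the stand's, +x edge 25 to 45 mm short of the crease.
- turning_stand: Fixed pale wood stand. Origin on the bench below the point crease; x from rails to rest (roughly away from the robot), y along the crease, z up. Two level rails: upright boards 18 mm thick centred at y = +-64 mm, x = -160 to 0, tops at z = 75 mm; 110 mm free between them down to a 12 mm base plate. A part slid along the rails to +x stops at the crease, and can be tipped up about it.
- crease (a point): Middle of the crease line (along the stand's y) where rail tops and rest meet: stand x = 0, z = 75 mm. The rest: two straight arms 18 mm wide, 10 mm thick, also at y = +-64 mm, rising 102 mm from here and leaning to +x, their face 62 degrees above level; open between them except a tie bar behind, below z = 70 mm.
- rest_mid (a point): Point on the plane of the rest's face, midway between its arms, 50 mm up the slope from the crease. The middle of the wing half's smooth face lies here when it leans properly; its origin is then at about stand x = 17, z = 122 mm, its z axis 118 degrees from vertical.
- paint_jar: Bystander: glass paint jar, 44 mm across, 55 mm tall, standing beside the stand; origin at the centre of its underside.
- cement_bottle: Bystander: cement bottle, 42 mm across, 75 mm tall, standing beside the stand; origin at the centre of its underside.
- paint_brush: Bystander: slim artist's paint brush 170 mm long, 9 mm thick, lying on the mat to the left (+y), handle towards its -x; origin at the middle of its underside.
- sanding_block: Bystander: cork sanding block 90 x 45 x 22 mm lying on the mat to the right (-y); origin at the centre of its underside.
Mind the look-alikes: they are no part of the job. Of the things like the wing_half, leave any that is blue; of the rest the smaller one is meant.

How it is judged:
At the end, for the whole second after the job is handed in: The wing half leans at rest on the stand's rest, hollow face showing: its z axis 1.95 to 2.17 rad from vertical (flush is 2.06), its origin in the stand's frame at x 5 to 30 mm, y within 25 mm, z 112 to 133 mm, its long edges within 0.12 rad of the crease, still and resting on the stand (x of wing_half in the frame of turning_stand between 0.005 and 0.03 m and z of wing_half in the frame of turning_stand between 0.112 and 0.133 m and y of wing_half in the frame of turning_stand between -0.025 and 0.025 m and angle between wing_half's own z axis and vertical between 1.95 and 2.17 rad and angle between the y axis of wing_half and the y axis of turning_stand, either way round below 0.12 rad and linear speed of wing_half below 0.02 m/s and angular speed of wing_half below 0.2 rad/s and contact force between wing_half and turning_stand above 0.1 N); the robot touches nothing.
It fails at once if the wing half drops off the stand (height (world z) of wing_half below 0.055 m).
It fails at once if the paint jar is moved by more than 20 mm (distance of paint_jar from where it was at the start of the episode above 0.02 m).
It fails at once if the cement bottle is moved by more than 20 mm (distance of cement_bottle from where it was at the start of the episode above 0.02 m).
It fails at once if the paint brush is moved by more than 20 mm (distance of paint_brush from where it was at the start of the episode above 0.02 m).
It fails at once if the sanding block is moved by more than 20 mm (distance of sanding_block from where it was at the start of the episode above 0.02 m).
It also fails if it takes over 48 s, if anything falls off the work surface, if the arm or the gripper's body presses on something with over 40 N, if the wrist force passes 120 N, or if a joint passes its speed limit or range.

### The arm

A 6-joint arm with a two-finger parallel gripper is mounted at the origin on the work surface. World frame = base frame: x ahead of the robot, y to its left, z up, the work surface at z = 0. Lengths are in m, angles in rad, forces in N, time in s.
With the tool pointing down it reaches from about 0.3 to 0.825 m from the base axis. Payload 5.4 kg.
Tool frame: the origin (TCP) lies between the finger pads; the fingertips stand 19 mm ahead of it and the grasp point (between the pads) is the TCP (bot.finger_overhang is the distance from the TCP to the fingertips, in m); z points along the fingers, y is the line along which they close (so a half turn about z gives the same grasp; the last joint's range is limited). The gripper opens to 92 mm and grips with 3 to 60 N. Pads are 20 mm wide; open, the fingers measure 128 mm over their backs; the gripper's body (75 mm by 189 mm) begins 69 mm behind the grasp point.
Start: joints at [1.043, 0.158, 1.597, -0, 1.386, -0.21], TCP at [0.18, 0.546, 0.234] pointing down, gripper open.
Joint ranges: [-2.91, 2.91], [-0.94, 2.29], [0.18, 2.7], [-1.29, 4.43], [0.17, 2.64], [-3, 3]. Speed limits (rad/s): [2.57, 2.57, 3.14, 3.14, 3.14, 3.14].

### API

Orientations are given as a rotation vector (axis times angle).
In Python, from plant import bot gives the robot as it stands.
- The arm moves only by the tool send_rows, never from a script. Its argument "steps" is a list that holds one entry, the list of rows, each a list of 7 numbers: the closure in counts, from 0 (fully open) to 255 (shut), then the shift along the tool's x, y, z in mm, then the turn, a rotation vector about the tool's x, y, z in rad. In form: [[[grip, dx, dy, dz, rx, ry, rz], ...]]. A call has 1 to 8 rows; each row is the pose to reach, as a shift and turn from the pose commanded when the call began, along the tool's axes at that moment; what a row does not reach only later rows make up. A row lasts 1/12 s, in which the tool goes at most 41.7 mm and 7.16 degrees, less where a joint would pass 70% of its speed; a pose out of reach is approached as far as the arm can. A call with a gripper value outside its range is refused whole. The fingers move at their own pace and stop on an object; "grip_force" is the grip in N (left out, the last holds). Time passes only in rows, so rows that repeat a pose let the fingers close. It gives the time, the measured TCP pose, the force, the opening and the grip force at its end, in the units of the state.
- bot.get_obs(): the state, without advancing time (a new reading comes with each control period).
- bot.grab_frame(name): name is "side" or "top"; returns (picture, depth): 384x512x3 uint8, red, green, blue; 384x512 float32, m along the optical axis (not along the pixel's ray), 0 where there is no reading.
- bot.camera_info(name): a dict with "fx", "fy", "cx", "cy" (pixels), "k1" (the pictures are not rectified: a ray, as slopes to the right and down, at radius r is drawn at 1 + k1 r^2 times it, then the intrinsics apply), "xyz" and "attitude" of the camera in the world. Camera axes: x right, y up, looking along -z (the intrinsics and any distortion apply to the point x, -y, -z); pixel columns grow to the right and rows downward; lengths in m; the calibration is good to about 2 mm. A picture is of the moment at which its call begins. camera_info takes no time and is no camera call.
- bot.hand_in(): hands the job in; it is judged then, once.
Trained networks look in the newest picture that a camera, given by its name, has taken for a name from the list of things; names that differ only in an ending like _2 or _b are one class to them, and where a whole thing is asked for, a point or a joint stands for the part that bears it (a point fixed in the world has none). Each returns a list of dicts, best first, with "conf" (0 to 1); they miss things now and then, are a little off and sometimes report something else, mostly with a low value. They report only what shows in the picture. A call takes as long as a camera call. They do not tell look-alikes from the thing itself.
- bot.silhouettes(thing, camera): "region" (384x512 bool, what is visible of it) and "extent" ([left, top, right, bottom] in pixels, round what is visible of it).
The state is a dict: "t": time; "qpos": joint angles; "qd": joint speeds; "joint_torque": joint torques, N m; "position": TCP position; "tcp_rot": TCP orientation; "ft_force": force on the tool from outside, world axes, zero at the start; "torque": the same for the moment, N m; "opening": finger opening in m; "grasp_force": force on a finger pad.
Only numpy, scipy, OpenCV 4.12 (cv2) and the standard library are available. Lean on these libraries where they do the work, as an engineer would, in place of code of your own. Each camera call takes 0.05 s, during which the arm holds its last target. There are 200 camera calls.

## Working session

There is one attempt and no reset: what is moved stays moved. The work goes in short steps, Python scripts to look and compute and a tool call to move; the robot and the scene stay as the last step left them, time stands still between calls to the robot, and variables do not carry over. Pictures are saved under pics/ and viewed, at most 10 in all, crops included, and the job is handed in when it is done.

Besides the shell and the picture viewer there is one more tool, called after "Emit:" in YAML: its name, and indented under it one key for each argument. send_rows: Moves the arm, as the interface text tells. Its arguments: {"type":"object","properties":{"steps":{"type":"array"},"grip_force":{"type":"number"}},"required":["steps"]}

```bash
ls; mkdir -p pics; python3 - <<'E'
from plant import bot
import cv2,numpy as np
for n in("top","side"):
    p,d=bot.grab_frame(n); cv2.imwrite(f"pics/{n}0.png",p[:,:,::-1]); np.savez(f"{n}0.npz",p=p,d=d)
    print(n,bot.camera_info(n))
    for t in("wing_half","turning_stand"):
        for s in bot.silhouettes(t,n): 
            print(t,s["conf"],s["extent"],s["region"].sum(),d[s["region"]].mean())
print(bot.get_obs())
E
```

```text
pics
top {'fx': 404.1890297032133, 'fy': 404.1890297032133, 'cx': 254.3553580057104, 'cy': 192.93299051471695, 'k1': -0.10497945827259328, 'xyz': array([0.46712033, 0.0515875 , 0.91085589]), 'attitude': array([ 0.08211048, -0.09499992, -1.57896386])}
wing_half 0.72 [331.8, 100.0, 433.1, 195.6] 4869 0.91839445
wing_half 0.7 [187.3, 156.6, 275.0, 227.2] 3612 0.8338731
wing_half 0.63 [333.5, 226.5, 411.3, 304.0] 3141 0.88798654
turning_stand 0.57 [184.2, 105.0, 286.4, 238.3] 3417 0.86919266
side {'fx': 383.4971366327361, 'fy': 383.4971366327361, 'cx': 255.07255049073353, 'cy': 196.10619295056011, 'k1': -0.07986553697771373, 'xyz': array([ 0.32034698, -0.64623648,  0.77853752]), 'attitude': array([ 0.82768853, -0.13358443, -0.34035928])}
wing_half 0.81 [306.1, 259.8, 382.6, 350.7] 4575 0.86748344
wing_half 0.63 [187.7, 294.6, 272.3, 365.6] 3070 0.8310343
wing_half 0.59 [227.1, 175.9, 267.1, 217.8] 1504 1.0382158
turning_stand 0.74 [220.8, 154.5, 305.2, 237.6] 2585 1.0494521
{'t': 0.3, 'qpos': array([ 1.04293653e+00,  1.58612195e-01,  1.59740718e+00,  2.25202641e-05,
        1.38617066e+00, -2.10080482e-01]), 'qd': array([-0.0008257 , -0.00282533, -0.00206221, -0.00032095,  0.00126998,
        0.00269815]), 'joint_torque': array([-7.95635344e-07, -3.85066974e+01, -3.21797705e+01,  7.00806174e-02,
        3.44159512e-02, -1.08703393e-04]), 'position': array([0.17956466, 0.54603564, 0.23327769]), 'tcp_rot': array([-4.97037957e-01, -3.10178554e+00,  8.62606823e-04]), 'ft_force': array([ 1.28305418, -1.2777135 ,  0.0430326 ]), 'torque': array([0.01294467, 0.02420539, 0.02378517]), 'grasp_force': 0.0, 'opening': 0.09199049633660879}
```

View pics/top0.png

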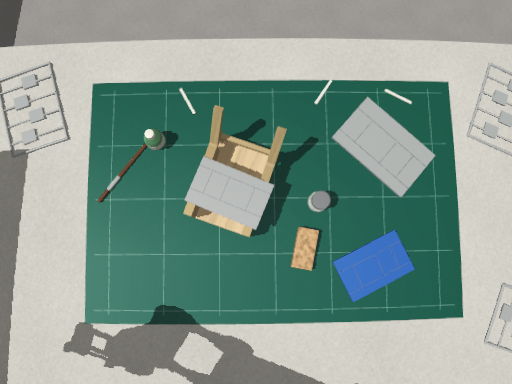

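View pics/side0.png

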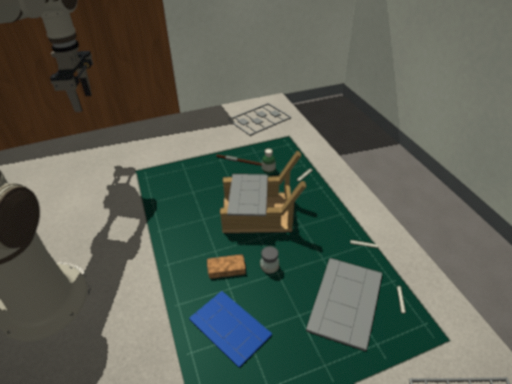

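The top view shows three wing-like plates: grey on the stand at (230,192), a larger grey one on the mat at (384,147), and a blue one at (374,266). The task describes the grey plate on the stand. The jar is at (319,201), the bottle at (154,138), the brush at (122,172) and the block at (306,249).

```bash
cat > h.py <<'E'
from plant import bot
import cv2,numpy as np
from scipy.spatial.transform import Rotation as R
def cloud(n,d,reg=None):
    c=bot.camera_info(n); v,u=np.nonzero((d>0) if reg is None else (reg&(d>0)))
    K=np.array([[c["fx"],0,c["cx"]],[0,c["fy"],c["cy"]],[0,0,1]])
    uv=np.stack([u,v],1).astype(float).reshape(-1,1,2)
    s=cv2.undistortPoints(uv,K,np.array([c["k1"],0,0,0,0.]))[:,0]
    z=d[v,u].astype(float)[:,None]
    P=np.hstack([s[:,:1]*z,-s[:,1:]*z,-z])
    return R.from_rotvec(c["attitude"]).apply(P)+c["xyz"],u,v
E
python3 - <<'E'
from h import *
D={n:np.load(n+"0.npz") for n in("top","side")}
p,d=D["top"]["p"],D["top"]["d"]
P,u,v=cloud("top",d); rgb=p[v,u].astype(int)
m=(abs(P[:,0]-.5)<.2)&(abs(P[:,1]-.1)<.2)
sat=rgb.max(1)-rgb.min(1)
w=m&(sat<25)&(P[:,2]>.07)&(P[:,2]<.1)
W=P[w]; r=cv2.minAreaRect((W[:,:2]*1000).astype(np.float32)); print("wing top",r,cv2.boxPoints(r),W[:,2].mean(),len(W))
wood=(rgb[:,0]-rgb[:,2]>40)
for side in("top","side"):
    P,u,v=cloud(side,D[side]["d"]); rgb=D[side]["p"][v,u].astype(int)
    wood=(rgb[:,0]-rgb[:,2]>30)&(abs(P[:,0]-.5)<.2)&(abs(P[:,1]-.1)<.2)
    a=wood&(P[:,2]>.10); A=P[a]; b=wood&(abs(P[:,2]-.075)<.006)
    r=cv2.minAreaRect((A[:,:2]*1000).astype(np.float32)); print(side,"arms",r,cv2.boxPoints(r).tolist(),A[:,2].max(),len(A))
    B=P[b]; r=cv2.minAreaRect((B[:,:2]*1000).astype(np.float32)); print("rails",r,cv2.boxPoints(r).tolist(),len(B))
    np.savez(side+"_pts.npz",A=A,B=B)
crop=cv2.resize(p[90:250,140:340,::-1],None,fx=3.9,fy=3.7,interpolation=cv2.INTER_CUBIC); cv2.imwrite("pics/crop.png",crop[:600,:800])
for t in("paint_jar","cement_bottle","sanding_block","paint_brush"):
    for s in bot.silhouettes(t,"top")[:1]:
        Q,_,_=cloud("top",d,s["region"]); print(t,s["conf"],np.median(Q,0))
E
```

```text
wing top ((611.2655639648438, 140.74658203125), (311.62969970703125, 153.3521270751953), 43.26390838623047) [[445.24976  89.79321]
 [550.3512  -21.87851]
 [777.2814  191.69995]
 [672.17993 303.37167]] 0.08084307260370359 3789
top arms ((676.6771240234375, 59.49580383300781), (146.71080017089844, 42.644134521484375), 72.2804946899414) [[634.0404052734375, -3.8899383544921875], [674.661376953125, -16.86899185180664], [719.3138427734375, 122.88154602050781], [678.69287109375, 135.860595703125]] 0.16501604853435603 386
rails ((584.72900390625, 93.28116607666016), (146.5191650390625, 186.11859130859375), 69.99205780029297) [[472.2204895019531, 56.283424377441406], [647.10595703125, -7.397129058837891], [697.237548828125, 130.27890014648438], [522.35205078125, 193.95945739746094]] 542
side arms ((680.8717651367188, 55.94615173339844), (146.4586639404297, 42.681697845458984), 68.85934448242188) [[634.5564575195312, -4.657928466796875], [674.3655395507812, -20.05145263671875], [727.1870727539062, 116.55023193359375], [687.3779907226562, 131.94375610351562]] 0.16477532112222915 188
rails ((585.5192260742188, 92.72480773925781), (149.37802124023438, 185.78244018554688), 69.6762466430664) [[472.4696350097656, 54.94895935058594], [646.6861572265625, -9.577831268310547], [698.56884765625, 130.5006561279297], [524.352294921875, 195.02745056152344]] 280
paint_jar 0.91 [ 0.54732536 -0.09420809  0.05343319]
cement_bottle 0.73 [0.68572774 0.26243705 0.04863428]
sanding_block 0.91 [ 0.4448955  -0.06494472  0.02093746]
paint_brush 0.71 [0.62021598 0.34628478 0.00622384]
```

View pics/crop.png

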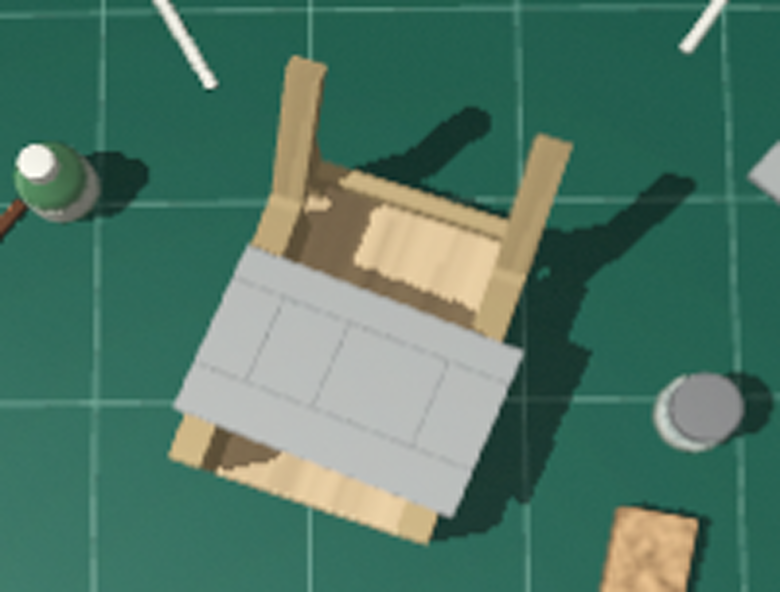

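The crop confirms the choice: the grey plate on the rails has smooth panel lines on top, and its long edge is about 35 mm short of the crease. The larger grey plate and the blue one lie on the mat. Next I'll get the exact poses and the first move.

```bash
cat >> h.py <<'E'
C=np.array([.6475,.0703,.075]); YAW=np.deg2rad(-20.2)
S=R.from_euler('z',YAW)
def tool(pitch,flip=0,skew=0):
    """tool z in stand xz-plane at angle pitch(deg) from up towards +x; closing axis y in that plane; skew about plate normal"""
    p=np.deg2rad(pitch); z=np.array([np.sin(p),0,np.cos(p)]); y=np.array([-np.cos(p),0,np.sin(p)])
    if flip: y=-y
    r=R.from_matrix(np.stack([np.cross(y,z),y,z],1))
    if skew: r=R.from_rotvec(np.deg2rad(skew)*y*(-1 if flip else 1))*r
    return S*r
def rows(o,pos,rot):
    T=R.from_rotvec(o["tcp_rot"]); d=T.inv().apply(np.asarray(pos)-o["position"])*1000; r=(T.inv()*rot).as_rotvec()
    return np.round(d,1),np.round(r,4)
def st(p): return C+S.apply(np.asarray(p)-[0,0,.075])
def show():
    o=bot.get_obs(); print("t",round(o["t"],2),"q",o["qpos"].round(3),"pos",o["position"].round(4),"stand",(S.inv().apply(o["position"]-C)+[0,0,.075]).round(4),
     "z",S.inv().apply(R.from_rotvec(o["tcp_rot"]).as_matrix()[:,2]).round(3),"y",S.inv().apply(R.from_rotvec(o["tcp_rot"]).as_matrix()[:,1]).round(3),"F",o["ft_force"].round(2),"open",round(o["opening"],4),"g",round(o["grasp_force"],1))
    with open("log.txt","a") as f: f.write(repr([*o["qpos"],*o["position"],*o["tcp_rot"]])+"\n")
    return o
E
python3 - <<'E'
from h import *
d=np.load("top0.npz")["d"]
bot.grab_frame("top")
for s in bot.silhouettes("wing_half","top"):
    e=s["extent"]
    if e[0]<300:
        Q,_,_=cloud("top",d,s["region"]); Q=Q[(Q[:,2]>.07)&(Q[:,2]<.095)]
        r=cv2.minAreaRect((Q[:,:2]*1000).astype(np.float32)); print(r,Q[:,2].mean())
        q=S.inv().apply(Q-C); print(np.percentile(q,[1,50,99],axis=0)); 
o=show()
print(rows(o,[.40,.20,.30],tool(180)),rows(o,[.40,.20,.30],tool(180,1)))
E
```

```text
((564.0924072265625, 96.85997009277344), (160.42263793945312, 100.31793975830078), 67.05376434326172) 0.08099168577189546
[[-0.13689978 -0.08226011  0.00272957]
 [-0.0882293  -0.0049781   0.00598827]
 [-0.03880694  0.07443332  0.00937036]]
t 0.6 q [ 1.043  0.158  1.597  0.     1.386 -0.21 ] pos [0.1797 0.5462 0.2336] stand [-0.6034  0.2851  0.2336] z [-0.  0. -1.] y [-0.035  0.999  0.   ] F [ 0.12 -0.61 -0.28] open 0.0919 g 0.0
(array([-317.5, -260. ,  -66.4]), array([ 0.    , -0.    ,  1.6056])) (array([-317.5, -260. ,  -66.4]), array([ 0.   ,  0.   , -1.536]))
```

Emit:
send_rows:
  steps:
    - [[0,-40,-32,-8,0,0,0.12],[0,-80,-64,-16,0,0,0.24],[0,-120,-96,-24,0,0,0.36],[0,-160,-128,-32,0,0,0.48],[0,-200,-160,-40,0,0,0.6],[0,-240,-192,-48,0,0,0.72],[0,-280,-224,-56,0,0,0.84],[0,-317,-260,-66,0,0,0.96]]

```text
t: 1.27
position: [0.3589, 0.2679, 0.2862]
tcp_rot: [1.88, 2.516, 0.001]
ft_force: [0.6, -0.0, -1.0]
opening: 0.092
grasp_force: 0.0
```

```bash
python3 - <<'E'
from h import *
o=show()
print(rows(o,[.42,.17,.30],tool(160)))
E
```

```text
t 1.27 q [ 0.37  -0.217  1.861  0.     1.497  0.083] pos [0.3589 0.2679 0.2862] stand [-0.3391  0.0857  0.2862] z [ 0.001  0.001 -1.   ] y [0.802 0.597 0.001] F [ 0.58 -0.03 -1.04] open 0.092 g 0.0
(array([-111.2,   30.9,  -13.8]), array([-0.3363, -0.112 ,  0.6333]))
```

Emit:
send_rows:
  steps:
    - [[0,-19,5,-2,-0.056,-0.0187,0.1055],[0,-37,10,-5,-0.112,-0.037,0.211],[0,-56,15,-7,-0.168,-0.056,0.317],[0,-74,21,-9,-0.224,-0.075,0.422],[0,-93,26,-12,-0.28,-0.093,0.528],[0,-111,31,-14,-0.336,-0.112,0.633],[0,-111,31,-14,-0.336,-0.112,0.633],[0,-111,31,-14,-0.336,-0.112,0.633]]

```text
t: 1.93
position: [0.4195, 0.1725, 0.2996]
tcp_rot: [2.325, 1.637, 0.286]
ft_force: [-0.2, 0.6, 0.4]
opening: 0.0918
grasp_force: 0.0
```

```bash
python3 - <<'E'
from h import *
o=show()
from scipy.optimize import least_squares
L=np.array([eval(l) for l in open("log.txt")])
sg=[0]
def fk(q,p,s4=1):
    a1,d1,L2,L3,e,L6,lat=p
    q1,q2,q3,q4,q5,q6=q
    # pitch angles measured from up, rotation about local +y
    Rb=R.from_euler('z',q1)
    A2=Rb*R.from_euler('y',q2); A3=A2*R.from_euler('y',q3)
    A4=A3*R.from_euler('z',s4*q4); A5=A4*R.from_euler('y',q5); A6=A5*R.from_euler('z',q6)
    w=Rb.apply([a1,lat,d1])+A2.apply([0,0,L2])+A3.apply([e,0,L3])
    return w+A6.apply([0,0,L6]),A6
for s4 in(1,-1):
    f=lambda p:np.concatenate([fk(l[:6],p,s4)[0]-l[6:9] for l in L]+[1e-2*(p-[0,.3,.4,.4,0,.25,.1])])
    s=least_squares(f,[0,.3,.4,.4,0,.25,.1]); print(s4,s.x.round(4),s.cost)
    for l in L: print((fk(l[:6],s.x,s4)[1].inv()*R.from_rotvec(l[9:])).as_rotvec().round(3),(fk(l[:6],s.x,s4)[0]-l[6:9]).round(4))
for p in(150,140,130,120):
    print(p,rows(o,[.42,.17,.30],tool(p)))
E
```

```text
t 1.93 q [ 0.254 -0.407  2.016 -0.204  1.249  0.635] pos [0.4195 0.1725 0.2996] stand [-0.2493  0.0172  0.2996] z [ 0.34   0.002 -0.94 ] y [0.94  0.008 0.34 ] F [-0.2   0.65  0.43] open 0.0918 g 0.0
1 [0.0028 0.2788 0.3784 0.5128 0.0229 0.3021 0.1198] 9.0206429474995e-07
[-0.     0.     1.571] [ 0.0001 -0.      0.0001]
[-0.     0.     1.571] [-0.0001 -0.0001 -0.0002]
[-0.    -0.     1.571] [0.     0.0001 0.    ]
-1 [ 0.1173 -1.3984 -0.3187  0.1347 -1.9265 -0.0792  0.1056] 0.0016617466211629518
[-0.     0.     1.571] [ 0.0077 -0.0152  0.0015]
[-0.     0.     1.571] [ 0.0323 -0.0029 -0.005 ]
[ 0.063 -0.417  1.421] [-0.0263  0.0228  0.0037]
150 (array([-2.2,  1.4,  0.1]), array([-0.1768, -0.0026,  0.0078]))
140 (array([-2.2,  1.4,  0.1]), array([-0.3514, -0.0033,  0.0075]))
130 (array([-2.2,  1.4,  0.1]), array([-0.5259, -0.004 ,  0.0073]))
120 (array([-2.2,  1.4,  0.1]), array([-0.7004, -0.0047,  0.007 ]))
```

```bash
cat >> h.py <<'E'
PK=np.array([0.0028,0.2788,0.3784,0.5128,0.0229,0.3021,0.1198])
LO=np.array([-2.91,-.94,.18,-1.29,.17,-3]);HI=np.array([2.91,2.29,2.7,4.43,2.64,3])
def fk(q,p=PK):
    a1,d1,L2,L3,e,L6,lat=p; E=R.from_euler
    Rb=E('z',q[0]); A2=Rb*E('y',q[1]); A3=A2*E('y',q[2]); A6=A3*E('ZYZ',[q[3],q[4],q[5]])
    return Rb.apply([a1,lat,d1])+A2.apply([0,0,L2])+A3.apply([e,0,L3])+A6.apply([0,0,L6]), A6*E('z',np.pi/2)
from scipy.optimize import least_squares
def ik(pos,rot,q0):
    def f(q):
        x,r=fk(q); return np.concatenate([(x-pos)*5,(r.inv()*rot).as_rotvec()])
    s=least_squares(f,np.clip(q0,LO+1e-3,HI-1e-3),bounds=(LO,HI),max_nfev=60); return s.x,np.sqrt(2*s.cost)
def plate(th):
    """(x,z) of far-edge bottom corner, u (far->near), n (smooth normal) with 1 mm clearance in the crease"""
    t=np.deg2rad(th); u=np.array([-np.cos(t),np.sin(t)]); n=np.array([np.sin(t),np.cos(t)])
    c=np.array([a*u+b*n for a in(0,.1) for b in(0,.007)]); z=.076-c[:,1].min()
    nr=np.array([np.sin(np.deg2rad(62)),-np.cos(np.deg2rad(62))])
    x=-.0015-max((c+[0,z-.075])@nr)/nr[0]
    return np.array([x,z]),u,n
def tcp(th,r,yoff,skew,flip=0):
    p,u,n=plate(th); g=p+r*u+.0035*n
    return st([g[0],yoff,g[1]]),tool(90+th,flip,skew)
E
python3 - <<'E'
from h import *
for br,q4 in(("0",0),("pi",3.14)):
  for flip in(0,1):
    for skew in(-60,-40,-20,0,20,40,60):
      for r in(.105,):
        q=None;good=[]
        for th in range(118,14,-8):
            pos,rot=tcp(th,r,0,skew,flip)
            best=(None,9)
            for g in ([q] if q is not None else [np.array([-.1,.5,1.3,q4,1.2,s]) for s in(-2.5,-1.2,0,1.2,2.5)]):
                b=ik(pos,rot,g)
                if b[1]<best[1]:best=b
            if best[1]<2e-3: q=best[0]; good.append((th,q.round(2).tolist()))
            else: break
        print(br,flip,skew,good[0][0] if good else None,good[-1] if good else None)
E
```

```text
0 0 -60 118 (22, [0.47, 0.81, 1.5, -1.21, 1.68, 2.03])
0 0 -40 118 (30, [0.46, 0.51, 1.8, -1.27, 1.32, 1.92])
0 0 -20 118 (38, [0.35, 0.19, 2.04, -1.25, 0.9, 1.71])
0 0 0 118 (46, [0.12, -0.08, 2.2, -0.82, 0.45, 1.12])
0 0 20 118 (22, [-0.08, -0.04, 2.57, 2.97, 0.6, -2.9])
0 0 40 118 (22, [-0.44, 0.04, 2.56, 2.1, 0.95, -2.4])
0 0 60 118 (22, [-0.62, 0.29, 2.37, 1.68, 1.3, -2.32])
0 1 -60 None None
0 1 -40 None None
0 1 -20 118 (38, [0.35, 0.19, 2.04, -1.25, 0.9, -1.43])
0 1 0 118 (46, [0.12, -0.08, 2.2, -0.82, 0.45, -2.02])
0 1 20 118 (118, [-0.27, 0.81, 0.95, 0.4, 1.82, -2.96])
0 1 40 None None
0 1 60 None None
pi 0 -60 None None
pi 0 -40 None None
pi 0 -20 118 (38, [0.35, 0.19, 2.04, -1.25, 0.9, 1.71])
pi 0 0 118 (46, [0.12, -0.08, 2.2, -0.82, 0.45, 1.12])
pi 0 20 118 (22, [-0.08, -0.04, 2.57, 2.97, 0.6, -2.9])
pi 0 40 118 (22, [-0.44, 0.04, 2.56, 2.1, 0.95, -2.4])
pi 0 60 118 (22, [-0.62, 0.29, 2.37, 1.68, 1.3, -2.32])
pi 1 -60 None None
pi 1 -40 None None
pi 1 -20 None None
pi 1 0 118 (46, [0.12, -0.08, 2.2, -0.82, 0.45, -2.02])
pi 1 20 118 (118, [-0.27, 0.81, 0.95, 0.4, 1.82, -2.96])
pi 1 40 None None
pi 1 60 None None
```

```bash
cat >> h.py <<'E'
def shiftx(p,dx,dz=0): return p+S.apply([dx,0,dz])
E
python3 - <<'E'
from h import *
Rz=R.from_euler('z',np.deg2rad(-2.75))
for skew in(-60,-50,-40,20,30,40,50):
    pos,rot=tcp(118,.105,0,skew); q=min([ik(pos,rot,np.array([-.1,.5,1.3,0,1.2,s])) for s in(-1.2,0,1.2,2)],key=lambda b:b[1])[0]
    tr=[]; ok=True
    for th in range(116,26,-4):
        pos,rot=tcp(th,.105,0,skew); q,e=ik(pos,rot,q); tr.append(q)
        if e>2e-3: ok=False;print("bad",th);break
        if th==36: q36=q
    tr=np.array(tr); mar=np.minimum(tr-LO,HI-tr).min(0)
    t=S.inv().apply(rot.as_matrix()[:,2])
    print(skew,ok,"t",t.round(2),"margin",mar.round(2),"maxstep",abs(np.diff(tr,axis=0)).max(0).round(2))
    for th in(25,30,35,40):
        pos=st([-.143,-.005,.0785-.01]); rot=Rz*tool(90+th,0,skew)
        q2,e=ik(pos,rot,q); M=S.inv().as_matrix()@rot.as_matrix()
        low=min(.0685-(.069+k)*M[2,2]+s*.0945*M[2,1]+w*.0375*M[2,0] for s in(-1,1) for w in(-1,1) for k in(0,.1))
        print("  pick",th,e.round(4),q2.round(2),"lowbody",round(low,3))
E
```

```text
-60 True t [ 0.44 -0.87 -0.23] margin [2.45 0.99 0.18 0.12 0.44 1.1 ] maxstep [0.01 0.08 0.13 0.03 0.06 0.11]
  pick 25 0.0 [ 0.51  0.87  1.52 -1.11  1.69  2.08] lowbody -0.016
  pick 30 0.0 [ 0.5   0.85  1.52 -1.08  1.68  1.99] lowbody -0.012
  pick 35 0.0 [ 0.49  0.84  1.52 -1.05  1.67  1.9 ] lowbody -0.008
  pick 40 0.0 [ 0.48  0.82  1.51 -1.01  1.66  1.81] lowbody -0.003
-50 True t [ 0.57 -0.77 -0.3 ] margin [2.44 1.04 0.19 0.07 0.45 1.07] maxstep [0.02 0.09 0.14 0.04 0.07 0.1 ]
  pick 25 0.0 [ 0.53  0.76  1.67 -1.18  1.54  2.12] lowbody -0.011
  pick 30 0.0 [ 0.52  0.73  1.67 -1.14  1.52  2.02] lowbody -0.006
  pick 35 0.0 [ 0.51  0.71  1.67 -1.09  1.5   1.93] lowbody 0.0
  pick 40 0.0 [ 0.49  0.69  1.66 -1.05  1.49  1.83] lowbody 0.006
-40 True t [ 0.68 -0.64 -0.36] margin [2.44 1.11 0.24 0.   0.48 1.03] maxstep [0.02 0.1  0.14 0.06 0.09 0.1 ]
  pick 25 0.0 [ 0.54  0.64  1.83 -1.27  1.38  2.17] lowbody -0.005
  pick 30 0.0 [ 0.53  0.61  1.83 -1.22  1.35  2.07] lowbody 0.001
  pick 35 0.0 [ 0.51  0.58  1.82 -1.16  1.33  1.96] lowbody 0.008
  pick 40 0.0 [ 0.49  0.56  1.81 -1.1  
[... 816 characters left out ...]
  0.16 1.98 0.59 0.85] maxstep [0.   0.06 0.08 0.13 0.06 0.18]
  pick 25 0.0 [-0.44  0.13  2.65  2.22  1.   -2.55] lowbody -0.005
  pick 30 0.0 [-0.44  0.05  2.65  2.12  0.9  -2.38] lowbody 0.001
  pick 35 0.0 [-0.44 -0.02  2.64  2.    0.82 -2.19] lowbody 0.008
  pick 40 0.0 [-0.44 -0.06  2.62  1.86  0.76 -1.99] lowbody 0.015
50 True t [ 0.57  0.77 -0.3 ] margin [2.36 0.93 0.23 2.13 0.83 0.86] maxstep [0.01 0.06 0.07 0.08 0.05 0.14]
  pick 25 0.0 [-0.59  0.25  2.58  1.93  1.17 -2.49] lowbody -0.011
  pick 30 0.0 [-0.58  0.19  2.58  1.87  1.11 -2.34] lowbody -0.006
  pick 35 0.0 [-0.58  0.13  2.57  1.79  1.05 -2.19] lowbody 0.0
  pick 40 0.0 [-0.57  0.09  2.55  1.71  1.01 -2.03] lowbody 0.006
```

```bash
python3 - <<'E'
from h import *
for skew in(-20,-28):
  q=np.array([.254,-.407,2.016,-.204,1.249,.635]); rot=tool(135,0,skew)
  for p in((-.19,.13),(-.15,.091),(-.128,.091),(-.09,.091),(-.061,.162)):
    q,e=ik(st([p[0],-.01,p[1]]),rot,q); print(skew,p,round(e,4),q.round(2))
  for th in range(45,117,10):
    pos,r=tcp(th,.095,-.01,skew); q,e=ik(pos,r,q); print(th,round(e,4),q.round(2),S.inv().apply(pos-C).round(3))
o=show(); 
for skew in(-20,-28):print(rows(o,st([-.19,-.01,.13]),tool(135,0,skew)))
E
```

```text
-20 (-0.19, 0.13) 0.0 [ 0.47  0.03  2.18 -1.05  0.98  1.62]
-20 (-0.15, 0.091) 0.0 [ 0.4   0.17  2.14 -1.14  0.89  1.69]
-20 (-0.128, 0.091) 0.0 [ 0.37  0.2   2.1  -1.15  0.87  1.67]
-20 (-0.09, 0.091) 0.0 [ 0.31  0.25  2.04 -1.16  0.84  1.63]
-20 (-0.061, 0.162) 0.0 [ 0.28  0.16  1.97 -1.04  0.88  1.42]
45 0.0 [ 0.29  0.17  1.99 -1.07  0.87  1.47] [-0.068 -0.01   0.071]
55 0.0 [ 0.23  0.19  1.87 -0.81  0.93  1.14] [-0.056 -0.01   0.081]
65 0.0 [ 0.17  0.25  1.73 -0.61  1.05  0.88] [-0.043 -0.01   0.089]
75 0.0 [ 0.12  0.34  1.57 -0.46  1.2   0.68] [-0.028 -0.01   0.094]
85 0.0 [ 0.08  0.46  1.39 -0.36  1.38  0.53] [-0.012 -0.01   0.096]
95 0.0 [ 0.04  0.6   1.19 -0.29  1.56  0.41] [ 0.004 -0.01   0.096]
105 0.0 [ 0.01  0.77  0.97 -0.24  1.77  0.31] [ 0.02  -0.01   0.094]
115 0.0 [-0.02  0.97  0.69 -0.21  1.99  0.22] [ 0.036 -0.01   0.089]
-28 (-0.19, 0.13) 0.0 [ 0.51  0.16  2.07 -1.04  1.13  1.65]
-28 (-0.15, 0.091) 0.0 [ 0.44  0.28  2.03 -1.1   1.05  1.7 ]
-28 (-0.128, 0.091) 0.0 [ 0.41  0.31  1.99 -1.11  1.03  1.68]
-28 (-0.09, 0.091) 0.0 [ 0.36  0.36  1.93 -1.13  1.01  1.64]
-28 
[... 236 characters left out ...]
7] [-0.043 -0.01   0.089]
75 0.0 [ 0.17  0.42  1.5  -0.57  1.31  0.77] [-0.028 -0.01   0.094]
85 0.0 [ 0.13  0.53  1.32 -0.47  1.46  0.6 ] [-0.012 -0.01   0.096]
95 0.0 [ 0.09  0.67  1.13 -0.4   1.63  0.45] [ 0.004 -0.01   0.096]
105 0.0 [ 0.06  0.83  0.9  -0.36  1.82  0.33] [ 0.02  -0.01   0.094]
115 0.0 [ 0.03  1.03  0.63 -0.34  2.04  0.2 ] [ 0.036 -0.01   0.089]
t 1.93 q [ 0.254 -0.407  2.016 -0.204  1.249  0.635] pos [0.4195 0.1725 0.2996] stand [-0.2493  0.0172  0.2996] z [ 0.34   0.002 -0.94 ] y [0.94  0.008 0.34 ] F [-0.2   0.65  0.43] open 0.0918 g 0.0
(array([-27.5,  -2.1, 179.6]), array([-0.4329, -0.3471,  0.0839]))
(array([-27.5,  -2.1, 179.6]), array([-0.4281, -0.4844,  0.1144]))
```

Emit:
send_rows:
  steps:
    - [[155,-5,0,30,-0.087,-0.069,0.017],[155,-10,-1,60,-0.173,-0.139,0.034],[155,-15,-1,90,-0.26,-0.208,0.05],[155,-20,-2,120,-0.346,-0.278,0.067],[155,-25,-2,150,-0.433,-0.347,0.084],[155,-27,-2,165,-0.433,-0.347,0.084],[155,-27,-2,165,-0.433,-0.347,0.084]]

```text
t: 2.52
position: [0.4582, 0.1273, 0.137]
tcp_rot: [1.981, 1.185, 0.196]
ft_force: [-1.9, -0.7, -0.0]
opening: 0.0476
grasp_force: 0.0
```

```bash
python3 - <<'E'
from h import *
o=show()
for p in((-.165,.091),(-.150,.091),(-.100,.091)): print(rows(o,st([p[0],-.01,p[1]]),tool(135,0,-20)))
E
```

```text
t 2.52 q [ 0.481  0.047  2.154 -1.033  0.999  1.596] pos [0.4582 0.1273 0.137 ] stand [-0.1974 -0.0118  0.137 ] z [ 0.658 -0.349 -0.667] y [0.713 0.007 0.701] F [-1.87 -0.7  -0.01] open 0.0476 g 0.0
(array([21.2, -9.1, 51.4]), array([-0.0059,  0.0079,  0.0095]))
(array([24.8,  1.6, 61.2]), array([-0.0059,  0.0079,  0.0095]))
(array([36.8, 37.2, 94.2]), array([-0.0059,  0.0079,  0.0095]))
```

Emit:
send_rows:
  steps:
    - [[155,7,-3,17,0,0,0],[155,14,-6,34,0,0,0],[155,21,-9,51,0,0,0],[155,25,2,61,0,0,0],[155,25,2,61,0,0,0]]

```text
t: 2.93
position: [0.5106, 0.1137, 0.1009]
tcp_rot: [1.984, 1.173, 0.214]
ft_force: [-0.1, 0.4, 0.6]
opening: 0.036
grasp_force: 0.0
```

```bash
python3 - <<'E'
from h import *
o=show()
for p in((-.125,.091),(-.09,.091)): print(rows(o,st([p[0],-.01,p[1]]),tool(135,0,-20)))
p,d=bot.grab_frame("side"); cv2.imwrite("pics/s1.png",cv2.resize(p[110:260,160:340,::-1],None,fx=4,fy=4,interpolation=cv2.INTER_CUBIC))
E
```

```text
t 2.93 q [ 0.4    0.198  2.083 -1.123  0.899  1.664] pos [0.5106 0.1137 0.1009] stand [-0.1435 -0.0065  0.1009] z [ 0.665 -0.343 -0.663] y [ 0.705 -0.003  0.709] F [-0.08  0.41  0.62] open 0.036 g 0.0
(array([ 3.7,  6. , 20.1]), array([ 0.0017,  0.0015, -0.0037]))
(array([12.2, 30.7, 43.3]), array([ 0.0017,  0.0015, -0.0037]))
```

View pics/s1.png

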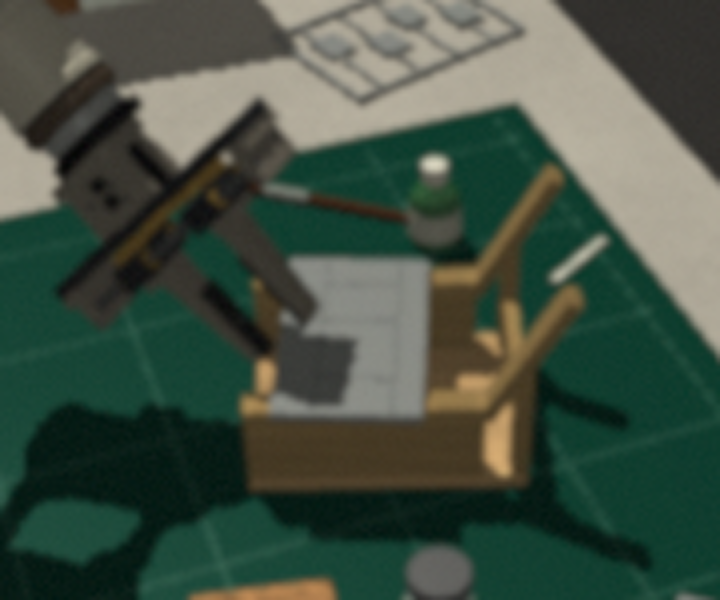

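The crop shows the upper finger above the plate at (300,310) and the lower finger at the plate's near edge, between the rails at (265,345). The TCP is about 10 mm higher than planned, so I'll check whether it has settled.

```bash
python3 - <<'E'
from h import *
o=show(); print(o["qd"].round(3))
for p in((-.155,.091),(-.125,.091),(-.09,.091)): print(rows(o,st([p[0],-.01,p[1]]),tool(135,0,-20)))
E
```

```text
t 2.98 q [ 0.401  0.196  2.084 -1.122  0.9    1.666] pos [0.5099 0.114  0.1011] stand [-0.1443 -0.0065  0.1011] z [ 0.666 -0.343 -0.663] y [ 0.705 -0.004  0.71 ] F [ 0.57  0.33 -0.08] open 0.0363 g 0.0
[ 0.021 -0.023  0.027  0.003  0.007  0.023]
(array([ -3.5, -14.7,   0.7]), array([ 0.0019,  0.0012, -0.0047]))
(array([ 3.9,  6.4, 20.7]), array([ 0.0019,  0.0012, -0.0047]))
(array([12.5, 31.1, 44. ]), array([ 0.0019,  0.0012, -0.0047]))
```

Emit:
send_rows:
  steps:
    - [[155,-3,-15,1,0,0,0],[155,-3,-15,1,0,0,0],[155,-3,-15,1,0,0,0],[155,0,-5,10,0,0,0],[155,4,6,20,0,0,0],[155,4,6,20,0,0,0],[155,4,6,20,0,0,0]]

```text
t: 3.57
position: [0.5258, 0.1042, 0.0897]
tcp_rot: [1.985, 1.172, 0.214]
ft_force: [-0.4, -2.2, -0.3]
opening: 0.0364
grasp_force: 0.0
```

```bash
python3 - <<'E'
from h import *
o=show()
for p in((-.1,.091),(-.09,.091)): print(rows(o,st([p[0],-.01,p[1]]),tool(135,0,-20)))
p,d=bot.grab_frame("side"); cv2.imwrite("pics/s2.png",cv2.resize(p[110:260,160:340,::-1],None,fx=4,fy=4,interpolation=cv2.INTER_CUBIC))
E
```

```text
t 3.57 q [ 0.367  0.238  2.065 -1.151  0.868  1.677] pos [0.5258 0.1042 0.0897] stand [-0.1259 -0.0102  0.0897] z [ 0.665 -0.344 -0.663] y [ 0.705 -0.004  0.709] F [-0.39 -2.18 -0.33] open 0.0364 g 0.0
(array([ 6.3, 19.2, 16.3]), array([ 0.0015,  0.0019, -0.0047]))
(array([ 8.7, 26.2, 23. ]), array([ 0.0015,  0.0019, -0.0047]))
```

View pics/s2.png

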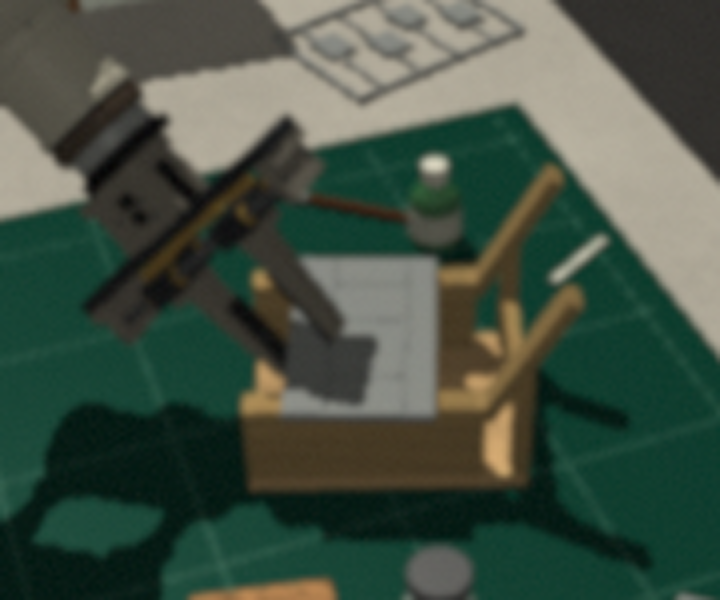

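The lower finger is now under the near edge at (285,355) and has pushed the plate a few millimetres towards the crease. I'll keep pushing until it reaches the crease.

Emit:
send_rows:
  steps:
    - [[155,2,6,5,0,0,0],[155,4,12,10,0,0,0],[155,6,18,15,0,0,0],[155,8,24,20,0,0,0],[155,9,26,23,0,0,0],[155,9,26,23,0,0,0]]

```text
t: 4.12
position: [0.5589, 0.0924, 0.0899]
tcp_rot: [1.984, 1.174, 0.213]
ft_force: [-0.7, 0.4, -0.6]
opening: 0.036
grasp_force: 0.2
```

```bash
python3 - <<'E'
from h import *
o=show(); s=S.inv().apply(o["position"]-C)
for ph in(8,16,24,32,40,45):
    a=np.deg2rad(ph); print(ph,rows(o,C+S.apply(s+[.1*(1-np.cos(a)),0,.1*np.sin(a)]),tool(135,0,-20)))
p,d=bot.grab_frame("top"); P,u,v=cloud("top",d); rgb=p[v,u].astype(int); q=S.inv().apply(P-C)
m=(abs(q[:,0]+.05)<.11)&(abs(q[:,1])<.1)&(q[:,2]>-.004)&(q[:,2]<.015)&(rgb.max(1)-rgb.min(1)<25)&(rgb.min(1)>110)
print(np.percentile(q[m],[1,50,99],axis=0).round(4))
E
```

```text
t 4.12 q [ 0.318  0.282  2.007 -1.16   0.839  1.64 ] pos [0.5589 0.0924 0.0899] stand [-0.0908 -0.0099  0.0899] z [ 0.665 -0.344 -0.663] y [ 0.706 -0.003  0.709] F [-0.66  0.36 -0.56] open 0.036 g 0.2
8 (array([-3.1, 10.5, -8.6]), array([ 0.001 ,  0.0018, -0.0033]))
16 (array([ -5.7,  22.3, -15.7]), array([ 0.001 ,  0.0018, -0.0033]))
24 (array([ -7.7,  34.9, -21.2]), array([ 0.001 ,  0.0018, -0.0033]))
32 (array([ -9. ,  48.3, -25.1]), array([ 0.001 ,  0.0018, -0.0033]))
40 (array([ -9.7,  62.1, -27.1]), array([ 0.001 ,  0.0018, -0.0033]))
45 (array([ -9.8,  70.8, -27.4]), array([ 0.001 ,  0.0018, -0.0033]))
[[-0.0985 -0.0801  0.0025]
 [-0.0299  0.0026  0.0059]
 [-0.0019  0.0775  0.0095]]
```

Emit:
send_rows:
  steps:
    - [[155,-2,5,-4,0,0,0],[155,-3,10,-9,0,0,0],[155,-5,17,-13,0,0,0],[155,-6,24,-17,0,0,0],[155,-7,32,-20,0,0,0],[155,-8,40,-23,0,0,0],[155,-9,48,-25,0,0,0],[155,-9,48,-25,0,0,0]]

```text
t: 4.83
position: [0.574, 0.0877, 0.1453]
tcp_rot: [1.983, 1.173, 0.217]
ft_force: [0.0, 0.5, -0.2]
opening: 0.0363
grasp_force: 0.2
```

```bash
cat > look.py <<'E'
from h import *
import sys
o=show(); n=sys.argv[1]
p,d=bot.grab_frame("side"); cv2.imwrite(f"pics/{n}.png",cv2.resize(p[90:260,160:340,::-1],None,fx=3.5,fy=3.5,interpolation=cv2.INTER_CUBIC))
P,u,v=cloud("side",d); rgb=p[v,u].astype(int); q=S.inv().apply(P-C)
m=(abs(q[:,0])<.12)&(q[:,1]<.09)&(q[:,1]>-.095)&(q[:,2]>.0)&(q[:,2]<.12)&(rgb.max(1)-rgb.min(1)<25)&(rgb.min(1)>100)
q=q[m]; c=q.mean(0); nn=np.linalg.svd(q-c)[2][2]; nn*=np.sign(nn[0]) or 1
for _ in range(4):
    k=abs((q-c)@nn)<.004; c=q[k].mean(0); nn=np.linalg.svd(q[k]-c)[2][2]; nn*=np.sign(nn[0])
print("plane n",nn.round(3),"tilt",np.rad2deg(np.arctan2(nn[0],nn[2])).round(1),k.sum(),np.percentile(q[k],[1,50,99],axis=0).round(4).tolist())
E
python3 look.py s3
```

```text
t 4.83 q [ 0.299  0.192  1.974 -1.074  0.878  1.489] pos [0.574  0.0877 0.1453] stand [-0.0749 -0.009   0.1453] z [ 0.667 -0.342 -0.662] y [ 0.704 -0.003  0.711] F [ 0.03  0.54 -0.18] open 0.0363 g 0.2
plane n [0.54  0.003 0.842] tilt 32.7 362 [[-0.0814, -0.0734, 0.0071], [-0.0231, 0.0203, 0.0221], [-0.0009, 0.0746, 0.0579]]
```

View pics/s3.png

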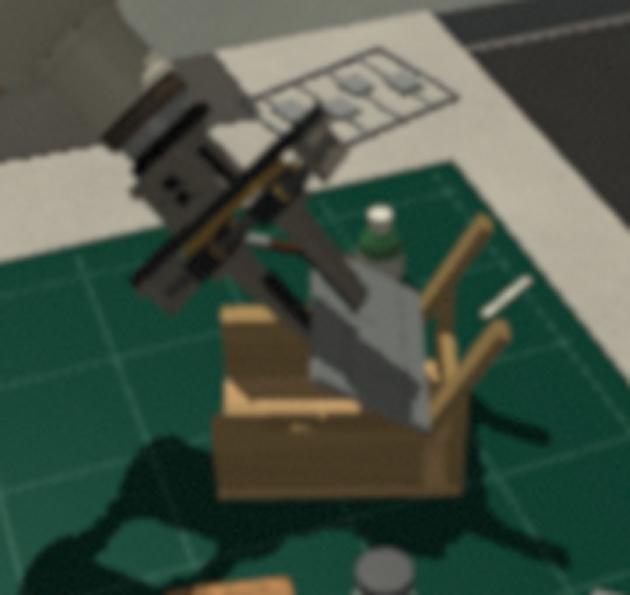

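The plate is lifted to 32.7°, with its far edge held in the crease at (430,425) and its near edge carried on the lower finger at (310,330). I'll raise it to match the pads at about 44°, then close the gripper while lowering along the plate's normal to compensate.

Emit:
send_rows:
  steps:
    - [[155,-1,7,-1,0,0,0],[155,-1,14,-1,0,0,0],[155,-1,20,0,0,0,0],[155,-1,20,4,0,0,0],[155,-1,20,4,0,0,0],[255,-1,18,4,0,0,0],[255,-1,15,4,0,0,0],[255,-1,12,4,0,0,0]]
  grip_force: 12

```text
t: 5.55
position: [0.581, 0.0818, 0.148]
tcp_rot: [1.984, 1.176, 0.212]
ft_force: [0.4, 0.7, -0.8]
opening: 0.0183
grasp_force: 0.1
```

Emit:
send_rows:
  steps:
    - [[255,0,-3,0,0,0,0],[255,0,-5,0,0,0,0],[255,0,-5,0,0,0,0],[255,0,-5,0,0,0,0],[255,0,-5,0,0,0,0]]

```text
t: 5.97
position: [0.5785, 0.083, 0.1454]
tcp_rot: [1.983, 1.175, 0.213]
ft_force: [0.4, -0.8, 0.9]
opening: 0.0067
grasp_force: 12.0
```

```bash
python3 look.py s4
```

```text
t 5.97 q [ 0.286  0.196  1.969 -1.072  0.871  1.476] pos [0.5785 0.083  0.1454] stand [-0.0692 -0.012   0.1454] z [ 0.665 -0.343 -0.663] y [ 0.706 -0.002  0.709] F [ 0.38 -0.84  0.93] open 0.0067 g 12.0
plane n [ 0.704 -0.002 -0.71 ] tilt 135.2 24 [[-0.073, -0.073, 0.0673], [-0.0704, -0.0551, 0.0712], [-0.0676, 0.0764, 0.0738]]
```

View pics/s4.png

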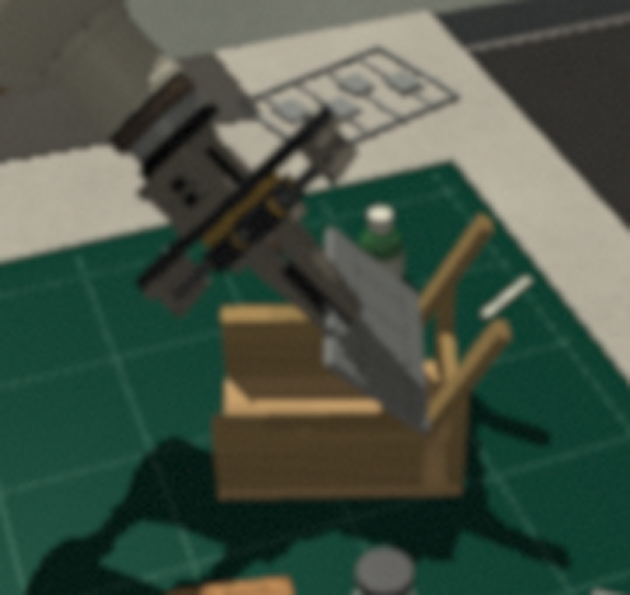

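The gripper holds the plate flush at 6.7 mm opening, tilted about 45°. Next I'll carry it round the crease.

```bash
python3 - <<'E'
from h import *
o=show()
for r in(.098,.1,.102): print(r,S.inv().apply(tcp(45,r,-.012,-20)[0]-C).round(4))
for th in range(50,86,5): print(th,*rows(o,*tcp(th,.1,-.012,-20)))
E
```

```text
t 6.02 q [ 0.286  0.196  1.969 -1.072  0.871  1.476] pos [0.5785 0.083  0.1454] stand [-0.0692 -0.012   0.1454] z [ 0.665 -0.343 -0.663] y [ 0.706 -0.002  0.709] F [ 0.97 -0.47  0.63] open 0.0067 g 12.0
0.098 [-0.0701 -0.012   0.0728]
0.1 [-0.0715 -0.012   0.0742]
0.102 [-0.0729 -0.012   0.0756]
50 [-1.4  9.2 -3.8] [ 0.0832  0.0012 -0.0325]
55 [-1.1 17.4 -2.9] [ 0.1652  0.0012 -0.0624]
60 [-0.4 25.4 -1.2] [ 0.2471  0.0011 -0.0923]
65 [ 0.5 33.2  1.2] [ 0.3291  0.001  -0.1222]
70 [ 1.6 40.8  4.2] [ 0.4111  0.0009 -0.1521]
75 [ 3.  48.   7.9] [ 0.4931  0.0008 -0.182 ]
80 [ 4.6 54.9 12.3] [ 0.5751  0.0007 -0.2119]
85 [ 6.4 61.4 17.2] [ 6.571e-01  6.000e-04 -2.417e-01]
```

Emit:
send_rows:
  steps:
    - [[255,-1.4,9,-3.8,0.083,0.001,-0.032],[255,-1,17,-2.9,0.165,0.001,-0.062],[255,-0.4,25,-1.2,0.247,0.001,-0.092],[255,0.5,33,1.2,0.329,0.001,-0.122],[255,1.6,41,4.2,0.411,0.001,-0.152],[255,3,48,7.9,0.493,0.001,-0.182],[255,4.6,55,12.3,0.575,0.001,-0.212],[255,4.6,55,12.3,0.575,0.001,-0.212]]

```text
t: 6.68
position: [0.6266, 0.0645, 0.1758]
tcp_rot: [2.314, 1.558, -0.262]
ft_force: [1.7, -0.4, -1.4]
opening: 0.0069
grasp_force: 12.0
```

```bash
python3 - <<'E'
from h import *
o=show()
for th in range(80,118,5): print(th,*rows(o,*tcp(th,.1,-.008,-20)))
E
```

```text
t 6.68 q [ 0.094  0.393  1.476 -0.403  1.296  0.595] pos [0.6266 0.0645 0.1758] stand [-0.0177 -0.0126  0.1758] z [ 0.163 -0.341 -0.926] y [ 0.985 -0.003  0.174] F [ 1.67 -0.36 -1.39] open 0.0069 g 12.0
80 [ 4.4 -3.6 -1.5] [-0.0003 -0.0013 -0.0026]
85 [ 4.6  4.7 -0.9] [ 0.0817 -0.0014 -0.0324]
90 [ 5.1 13.   0.4] [ 0.1637 -0.0015 -0.0622]
95 [ 5.7 21.6  1.9] [ 0.2457 -0.0016 -0.092 ]
100 [ 6.5 30.   4.1] [ 0.3278 -0.0017 -0.1217]
105 [ 7.6 38.2  6.9] [ 0.4098 -0.0018 -0.1515]
110 [ 8.9 46.  10.5] [ 0.4918 -0.0019 -0.1813]
115 [10.4 53.6 14.6] [ 0.5738 -0.002  -0.2111]
```

Emit:
send_rows:
  steps:
    - [[255,4.6,4.7,-0.9,0.082,-0.001,-0.032],[255,5,13,0.4,0.164,-0.001,-0.062],[255,5.7,21.6,1.9,0.246,-0.002,-0.092],[255,6.5,30,4,0.328,-0.002,-0.122],[255,7.6,38,7,0.41,-0.002,-0.152],[255,8.9,46,10.5,0.492,-0.002,-0.181],[255,10,52,13.5,0.556,-0.002,-0.205],[255,10,52,13.5,0.556,-0.002,-0.205]]

```text
t: 7.35
position: [0.6761, 0.0507, 0.1632]
tcp_rot: [-2.311, -1.745, 0.78]
ft_force: [-0.2, 0.3, -1.0]
opening: 0.0066
grasp_force: 12.0
```

```bash
python3 look.py s5; python3 - <<'E'
from h import *
o=show()
for th in(114,117,118): print(th,*rows(o,*tcp(th,.098,-.008,-20)))
E
```

```text
t 7.35 q [-0.013  0.933  0.749 -0.216  1.961  0.233] pos [0.6761 0.0507 0.1632] stand [ 0.0336 -0.0085  0.1632] z [-0.385 -0.346 -0.855] y [ 0.912 -0.002 -0.41 ] F [-0.18  0.27 -1.02] open 0.0066 g 12.0
plane n [ 0.913 -0.001 -0.408] tilt 114.1 404 [[-0.0085, -0.0685, 0.0026], [0.0062, 0.0027, 0.0315], [0.0314, 0.0833, 0.09]]
t 7.4 q [-0.012  0.929  0.753 -0.216  1.959  0.234] pos [0.6758 0.0515 0.1645] stand [ 0.0331 -0.0078  0.1645] z [-0.383 -0.346 -0.857] y [ 0.913 -0.001 -0.408] F [-0.04  0.25 -1.2 ] open 0.0069 g 12.0
114 [-1.3  1.4 -3. ] [-0.0011  0.0044 -0.0002]
117 [-1.3  6.5 -3.1] [ 0.0481  0.0044 -0.0182]
118 [-1.3  8.3 -3. ] [ 0.0644  0.0044 -0.0242]
```

View pics/s5.png

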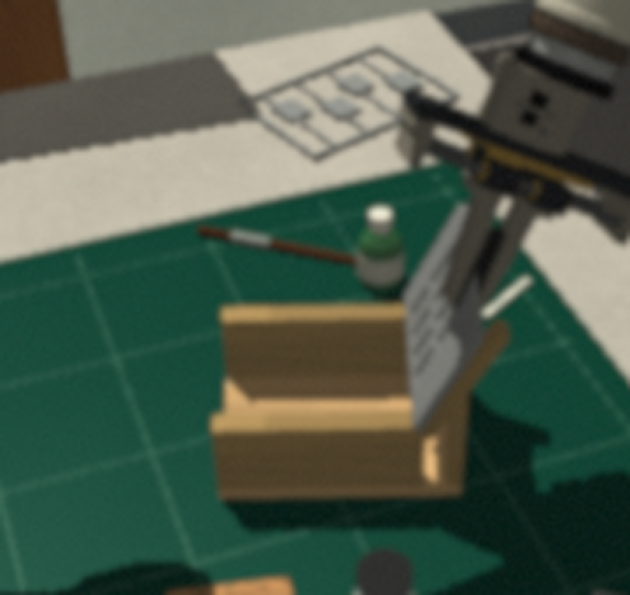

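The wing is at 114° with its ribbed face showing and its lower edge in the crease at (420,420). I'll lean it the last few degrees, release it and back out along the fingers.

Emit:
send_rows:
  steps:
    - [[255,0,3,0,0.024,0,-0.009],[255,0,6,0,0.05,0,-0.018],[255,0,6,0,0.05,0,-0.018],[255,0,6,0,0.05,0,-0.018],[190,0,6,0,0.05,0,-0.018],[190,0,6,0,0.05,0,-0.018],[190,0,6,0,0.05,0,-0.018],[190,0,6,0,0.05,0,-0.018]]

```text
t: 8.07
position: [0.6809, 0.0505, 0.1662]
tcp_rot: [-2.263, -1.73, 0.804]
ft_force: [-0.5, -0.2, 0.8]
opening: 0.0234
grasp_force: 0.0
```

```bash
python3 look.py s6
```

```text
t 8.07 q [-0.019  0.989  0.664 -0.21   2.031  0.205] pos [0.6809 0.0505 0.1662] stand [ 0.0382 -0.007   0.1662] z [-0.425 -0.345 -0.837] y [ 0.891  0.002 -0.453] F [-0.47 -0.18  0.81] open 0.0234 g 0.0
plane n [ 0.88  -0.005 -0.475] tilt 118.3 455 [[-0.007, -0.0697, 0.0016], [0.0083, -0.0026, 0.0279], [0.0399, 0.0829, 0.0894]]
```

Emit:
send_rows:
  steps:
    - [[190,0,0,-10,0,0,0],[190,0,0,-25,0,0,0],[190,0,0,-45,0,0,0],[190,0,0,-70,0,0,0],[190,0,0,-95,0,0,0],[190,0,0,-110,0,0,0],[190,0,0,-110,0,0,0]]

```text
t: 8.7
position: [0.7196, 0.0675, 0.2545]
tcp_rot: [-2.271, -1.738, 0.79]
ft_force: [0.4, -0.4, 1.6]
opening: 0.0231
grasp_force: 0.0
```

```bash
python3 look.py s7
```

```text
t 8.7 q [ 1.000e-03  1.174e+00  1.830e-01 -2.400e-01  2.310e+00  1.510e-01] pos [0.7196 0.0675 0.2545] stand [0.0687 0.0223 0.2545] z [-0.414 -0.34  -0.844] y [ 0.897  0.006 -0.442] F [ 0.42 -0.39  1.62] open 0.0231 g 0.0
plane n [ 0.877 -0.004 -0.48 ] tilt 118.7 710 [[-0.0066, -0.0677, 0.0032], [0.0175, 0.0041, 0.0448], [0.0434, 0.0838, 0.0905]]
```

View pics/s7.png

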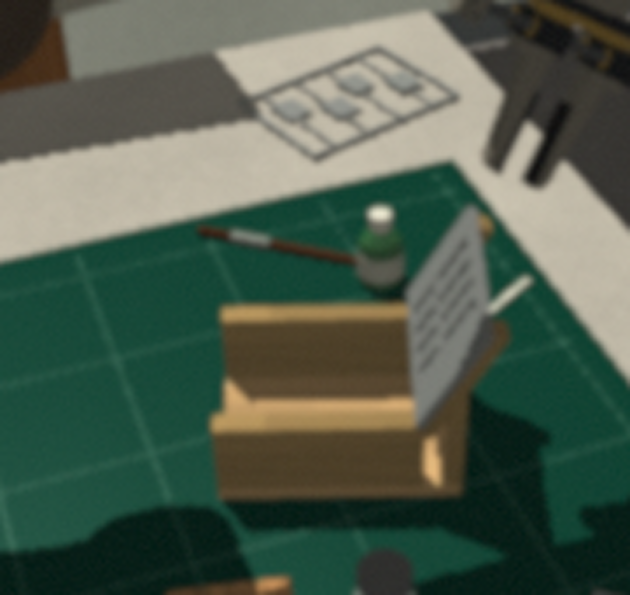

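The wing leans flush against both arms at about 118°, ribbed face out, with its lower edge in the crease at (420,425). It is centred to within about a centimetre, and the gripper is clear.

```bash
python3 -c "
from plant import bot
print(bot.hand_in())"
```

```text
the job is handed in; nothing more can be done
None
```

The wing half is turned over and leans flush on the rest at about 118°, ribbed face showing, lower edge in the crease and centred to within about 1 cm; I handed it in at about 9 s, without a verdict shown, and the arm kept clear of the jar, bottle, brush and block.

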